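# Find the centrifuge's hidden release notch by touch and press the lid ajar

### The job

The centrifuge's lid release is a plate sunk in a notch somewhere along the white front sill. Rest a fingertip on the sill's end cap, left or right, slide it along the top of the sill until it drops into the notch, then press the plate in the notch fully down so that the lid lifts ajar, and finish while still holding the plate down. Do not touch the lid itself, and leave the tube rack, bottle and jar where they stand, without lifting or pushing them.

Things in the scene. Friction and masses are not known exactly. Their poses are not given: they have to be found in the camera images.
- centrifuge: White benchtop centrifuge, fixed to the bench, 420 mm deep (x), 500 wide (y). Origin on the bench under the centre of its round bowl; own -x is its front (towards the robot), y to the robot's left, z up. Flat deck 85 mm above the bench; the bowl (radius 160 mm) with the smoky lid on it rises to 146 mm. The sill runs along its front edge.
- sill: White front sill: straight level bar 500 mm long (own y, to the left), 50 deep (own x, -25 to +25), top 130 mm above the bench, with a wall 8 mm thick and as high behind it. Origin: middle of its top face, half-way between the caps. Between the caps (y -130 to +130 mm) it has one notch, a gap across it 60 mm wide in y, centred anywhere from y = -60 to +60 mm. Nothing else interrupts it.
- cap_left: The sill's fixed left end cap (the robot's left), the same white plastic, 120 mm long (y), 51 mm deep (x), top face 130.5 mm above the bench, so 0.5 mm higher than the sill next to it. Origin: middle of its top face; it covers the sill's y from +130 to +250 mm.
- cap_right: The sill's fixed right end cap, as the left one; it covers the sill's y from -250 to -130 mm. Origin: middle of its top face.
- plate (a joint): How far the white release plate that fills the notch's floor is pressed, in m: 0 up (top 14 mm below the sill's top), 0.010 fully down. Moves straight down; springs back when let go. Takes about 4 to 10 N, as it lifts the lid through a linkage. The notch is open above and to the front.
- lid_front (a point): Point on the top of the smoky round lid (radius 158 mm, hinged at the back of the centrifuge), at the middle of its front edge, 58 mm behind the sill's middle line. Its z is 142 mm with the lid closed; the plate's linkage lifts it about 2.6 mm per mm of plate, 26 mm with the plate fully down.
- rack_mid (a point): Bystander: white tube rack 60 by 150 mm, 98 mm high with its red-capped tubes, standing on the bench in front of the sill. Point on its middle axis 40 mm above the bench.
- flask_mid (a point): Bystander: small bottle, diameter 54 mm, 110 mm high, standing on the bench in front of the sill. Point at its centre.
- jar_mid (a point): Bystander: small jar, diameter 42 mm, 45 mm high, standing on the centrifuge's deck at its front left, behind the sill. Point at its centre.

How it is judged (in metres and radians):
On the way, in this order (a step that is already met when the one before it is completed fails the run):
1. a fingertip rests on one of the sill's end caps ((contact force between the fingers and cap_left above 0.5 N or contact force between the fingers and cap_right above 0.5 N)), for 0.1 s.
2. off the caps, the fingertip slides on the sill between them, the plate not yet touched (contact force between the fingers and sill above 0.3 N and contact force between the fingers and cap_left below 0.3 N and contact force between the fingers and cap_right below 0.3 N and value of joint plate below 0.002 m and contact force between the fingers and plate below 0.3 N), for 0.3 s.
3. the plate in the notch is pressed down by a finger (value of joint plate above 0.008 m and contact force between the fingers and plate above 1 N), for 0.2 s.
At the end, for the whole second after the job is handed in: The fingers hold the plate in the notch at least 8 mm down (of 10) with more than 1 N, the lid's front edge is lifted by more than 18 mm, and rack, bottle and jar are within 20 mm of where they stood (all of step 3 and z of lid_front in the frame of centrifuge above 0.16 m and distance of each of rack_mid, flask_mid, jar_mid from where it was at the start of the episode below 0.02 m); the arm keeps its last pose, push and grip.
It fails at once if the lid is touched by the robot (over 1 N) (contact force between any of the fingers, the arm and lid above 1 N).
It fails at once if the tube rack, bottle or jar is moved by more than 20 mm or lifted (distance of any of rack_mid, flask_mid, jar_mid from where it was at the start of the episode above 0.02 m).
It also fails if it takes over 54 s, if anything falls off the work surface, if the arm or the gripper's body presses on something with over 40 N, if the wrist force passes 120 N, or if a joint passes its speed limit or range.

### The arm

A 6-joint arm with a two-finger parallel gripper is mounted at the origin on the work surface. World frame = base frame: x ahead of the robot, y to its left, z up, the work surface at z = 0. Lengths are in mm, angles in rad, forces in N, time in s.
With the tool pointing down it reaches from about 275 to 1000 mm from the base axis. Payload 8.4 kg.
Tool frame: the origin (TCP) lies midway between the tips of the shut fingers; the grasp point (between the pads) lies 19 mm behind it; z points along the fingers, y is the line along which they close (so a half turn about z gives the same grasp; the last joint's range is limited). The gripper opens to 85 mm and grips with 20 to 120 N. Pads are 22 mm wide; open, the fingers measure 114 mm over their backs; the gripper's body (76 mm by 85 mm) begins 54 mm behind the grasp point. The pads swing forward as they close: fully open they stand 13 mm farther back than shut.
Start: joints at [1.11, 0.353, 1.633, -0, 1.155, -0.002], TCP at [276.794, 560.368, 231.281] pointing down, gripper open.
Joint ranges: [-2.63, 2.63], [-0.92, 2.1], [0.06, 2.66], [-1.3, 4.44], [0, 2.69], [-3.02, 3.02]. Speed limits (rad/s): [2.22, 2.22, 2.79, 3.14, 3.14, 3.14].

### API

Orientations are given as [roll, pitch, yaw] about the fixed x, y, z axes, in that order (R = Rz(yaw) Ry(pitch) Rx(roll)).
In Python, from rig import telemetry, optics, r gives the robot as it stands.
- The arm moves only by the tool play_rows, never from a script. Its arguments are lists of equal length, an entry for each row: "dp": the shift along the tool's x, y, z in units of 40 mm (1.0 is 40 mm), a list of three; "rot": the turn, a rotation vector about the tool's x, y, z in units of 6 degrees (1.0 is 6 degrees), a list of three. In form: {"dp": [[tx, ty, tz], ...], "rot": [[ax, ay, az], ...]}. A call has 1 to 5 rows; each row is the pose to reach, as a shift and turn from the pose commanded when the call began, along the tool's axes at that moment; what a row does not reach only later rows make up. A row lasts 1/12 s, in which the tool goes at most 41.7 mm and 7.16 degrees, less where a joint would pass 70% of its speed; a pose out of reach is approached as far as the arm can. A call with a gripper value outside its range is refused whole. "fingers" is the opening, from 0 (shut) to 1 (fully open), set as the call begins (left out, the last holds). The fingers move at their own pace and stop on an object; "grip_force" is the grip in N (left out, the last holds). Time passes only in rows, so rows that repeat a pose let the fingers close. It gives the time, the measured TCP pose, the force, the opening and the grip force at its end, in the units of the state.
- telemetry.sense(): the state, without advancing time (a new reading comes with each control period).
- optics.grab_frame(name): name is "side" or "top" or "wrist"; returns a dict with "color" (384x512x3 uint8, red, green, blue), "mtx" (3x3 intrinsics, pixels), "R" (3x3) and "t" (3): a world point X has camera coordinates R X + t; the wrist camera has in their place "mount" (4x4, takes a point from camera to tool coordinates, whose origin is the TCP and whose axes are the flange's). Camera axes: x right, y down, z forward; pixel columns grow to the right and rows downward; lengths in mm; the calibration is good to about 2 mm. The wrist camera is an equidistant fisheye: a pixel r from the principal point sees the ray r / f radians off the axis. A picture is of the moment at which its call begins: read the wrist's pose just before it. There is no depth.
- r.sign_off(): hands the job in; it is judged then, once.
The state is a dict: "clock": time; "qpos": joint angles; "qvel": joint speeds; "joint_efforts": joint torques, N m; "eef_pos": TCP position; "tcp_rot": TCP orientation; "contact_force": force on the tool from outside, world axes, zero at the start; "wrist_torque": the same for the moment, N m; "opening": opening from 0.0 (shut) to 1.0 (fully open); "grasp_force": force on a finger pad.
Only numpy, scipy, OpenCV 4.12 (cv2) and the standard library are available. Lean on these libraries where they do the work, as an engineer would, in place of code of your own. Each camera call takes 0.05 s, during which the arm holds its last target. There are 200 camera calls.

## Working session

There is one attempt and no reset: what is moved stays moved. The work goes in short steps, Python scripts to look and compute and a tool call to move; the robot and the scene stay as the last step left them, time stands still between calls to the robot, and variables do not carry over. Pictures are saved under pics/ and viewed, at most 10 in all, crops included, and the job is handed in when it is done.

Besides the shell and the picture viewer there is one more tool, called by a JSON object that holds its "op" and its "data". play_rows: Moves the arm, as the interface text tells. Its arguments: {"type":"object","properties":{"dp":{"type":"array"},"rot":{"type":"array"},"fingers":{"type":"number"},"grip_force":{"type":"number"}},"required":["dp","rot"]}

```bash
mkdir -p pics; ls; python3 - <<'E'
from rig import telemetry, optics, r
import cv2,numpy as np
print(telemetry.sense())
for n in("side","top"):
    f=optics.grab_frame(n); cv2.imwrite(f"pics/{n}0.png",cv2.cvtColor(f["color"],cv2.COLOR_RGB2BGR)); print(n,f["mtx"].tolist(),f["R"].tolist(),f["t"].tolist())
E
```

```text
pics
{'clock': 0.0, 'qpos': array([ 1.10960801e+00,  3.53628210e-01,  1.63416633e+00, -2.14943470e-05,
        1.15521002e+00, -2.37537220e-03]), 'qvel': array([2.52027685e-03, 1.15334214e-04, 1.33137574e-03, 3.72427424e-04,
       1.57053188e-03, 1.68456980e-05]), 'joint_efforts': array([-9.93528702e-04, -6.05264997e+01, -3.42057753e+01, -6.74699277e-05,
        9.64831183e-03, -1.18053893e-05]), 'eef_pos': array([276.57339256, 559.92002738, 230.56036506]), 'tcp_rot': array([-3.14018070e+00,  1.62986150e-05,  2.68278841e+00]), 'contact_force': array([0.24333701, 0.44479546, 0.64588251]), 'wrist_torque': array([ 0.04112916, -0.00751825, -0.02246827]), 'grasp_force': 0.0, 'opening': 0.9979412352245927}
side [[380.62218047936744, 0.0, 256.22354730375145], [0.0, 380.62218047936744, 181.0350040179398], [0.0, 0.0, 1.0]] [[0.8934395114298347, -0.4491799974379062, -0.0017802577624699484], [-0.2318448265806807, -0.457748113109158, -0.8583208265752261], [0.38472563705034307, 0.7672704834976307, -0.5131103091436768]] [-470.87907593413166, 228.26660269577584, 671.4436630505985]
top [[437.04434695505694, 0.0, 253.9496714950843], [0.0, 437.04434695505694, 194.5869217231453], [0.0, 0.0, 1.0]] [[-0.021353074650216523, -0.9996172319570462, -0.017590786722465637], [-0.9910326918117335, 0.023484470342682556, -0.1315396647901823], [0.131902425919208, 0.01462426843492199, -0.9911548218161333]] [37.285271157192255, 577.3686806502133, 1026.1776056458252]
```

View pics/top0.png

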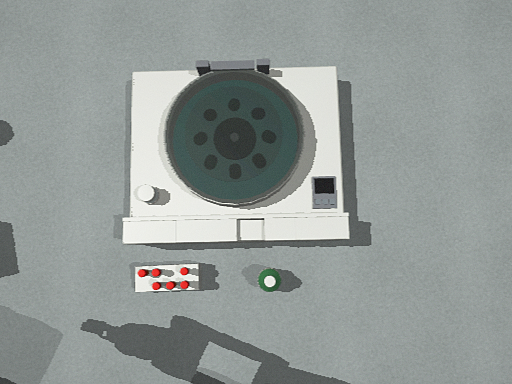

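View pics/side0.png

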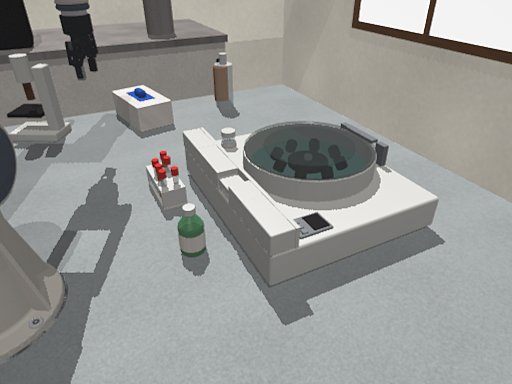

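The top view shows the sill spanning columns 123–349 at rows 213–243, with the notch at about columns 237–264. The rack is at (167,278), the bottle at (270,280) and the jar at (147,193). The side view shows the notch right of the sill's middle, open to the front.

```bash
cat > h.py <<'E'
import numpy as np
def ray(f,u,v,z):
    R=np.array(f["R"]);t=np.array(f["t"]);d=R.T@np.linalg.solve(f["mtx"],[u,v,1.]);c=-R.T@t
    return c+d*(z-c[2])/d[2]
E
python3 - <<'E'
from rig import optics
import cv2,numpy as np
from h import ray
f=optics.grab_frame("top");im=f["color"]
c=im[205:250,110:360]; cv2.imwrite("pics/c.png",cv2.resize(cv2.cvtColor(c,cv2.COLOR_RGB2BGR),None,fx=3.2,fy=3.2,interpolation=cv2.INTER_NEAREST))
g=im.mean(2)
for u in (135,170,200,225,250,280,310,340): print(u,g[208:248,u].astype(int).tolist())
for v in(224,230,236): print(v,g[v,118:128].astype(int),g[v,232:270].astype(int),g[v,344:354].astype(int))
for n,u,v,z in(("fl",123.5,243,130),("fr",349.5,240,130),("bl",123,219.5,130),("br",349,213,130),("nl",237.5,230,130),("nr",264.5,230,130),("rack",167,278,90),("bot",270,281,110),("jar",146.5,193,130)): print(n,ray(f,u,v,z).round(1))
E
```

```text
135 [234, 236, 235, 234, 235, 234, 237, 237, 215, 227, 236, 237, 238, 219, 237, 238, 236, 235, 237, 236, 236, 237, 236, 237, 238, 236, 236, 237, 237, 236, 236, 237, 235, 238, 252, 166, 93, 156, 157, 157]
170 [235, 234, 238, 234, 234, 236, 240, 214, 222, 237, 235, 238, 210, 236, 232, 233, 232, 233, 233, 233, 232, 233, 234, 232, 233, 233, 234, 234, 232, 233, 233, 234, 234, 246, 203, 76, 80, 96, 94, 93]
200 [234, 233, 235, 233, 234, 233, 235, 211, 232, 234, 236, 176, 237, 232, 231, 231, 230, 230, 233, 231, 232, 232, 231, 231, 233, 232, 231, 232, 233, 232, 230, 231, 238, 242, 84, 81, 91, 96, 95, 101]
225 [235, 234, 233, 231, 231, 234, 208, 225, 229, 231, 231, 224, 229, 230, 229, 229, 229, 231, 230, 229, 230, 229, 230, 227, 231, 229, 231, 230, 227, 229, 228, 233, 252, 142, 72, 92, 92, 98, 98, 98]
250 [127, 204, 236, 232, 233, 233, 211, 230, 232, 246, 143, 41, 235, 236, 228, 227, 229, 228, 228, 227, 229, 227, 230, 231, 229, 226, 228, 230, 228, 229, 234, 248, 116, 82, 88, 95, 91, 90, 94, 83]
280 [229, 228, 228, 230, 219, 200, 227, 231, 231, 183, 228, 227, 226, 226, 228, 226, 230, 227, 226, 
[... 745 characters left out ...]
[132 133 130 133 144 228 245 239 239 238] [230 229 229 241 197 130 140 128 203 236 230 227 229 228 228 229 229 227
 230 228 229 227 228 229 228 227 229 227 231 213 199 199 215 226 228 227
 225 227] [225 224 226 235 199 116  89  93  94  99]
236 [132 126 126 121 167 233 242 237 238 236] [228 228 232 224 183 137 124 133 208 240 233 229 230 230 230 229 228 230
 228 229 228 227 228 229 228 228 226 230 231 219 200 199 205 224 230 229
 227 228] [226 227 228 229 220 139  75  91  94  96]
fl [465.1 312.7 130. ]
fr [ 460.8 -183.8  130. ]
bl [517.  314.8 130. ]
br [ 520.  -185.7  130. ]
nl [488.1  60.8 130. ]
nr [486.8   1.4 130. ]
rack [385.1 224.7  90. ]
bot [375.   -8.2 110. ]
jar [575.2 263.  130. ]
```

View pics/c.png

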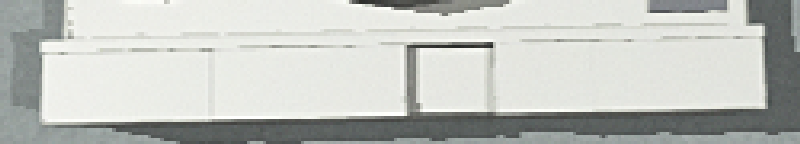

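```bash
cat >> h.py <<'E'
from scipy.spatial.transform import Rotation as Ro
def delta(s,p,yaw):
    A=Ro.from_euler("xyz",s["tcp_rot"]);B=Ro.from_euler("xyz",[np.pi,0,yaw])
    return (A.inv().apply(np.array(p)-s["eef_pos"])/40).round(3),((A.inv()*B).as_rotvec(degrees=True)/6).round(3)
E
python3 - <<'E'
from rig import optics,telemetry
from h import *
f=optics.grab_frame("top")
F=np.array([ray(f,u,v,130) for u,v in((135,242.3),(170,241.6),(200,241),(225,240.3),(280,239.7),(310,239),(340,238))])
S=np.array([ray(f,u,v,130) for u,v in((135,221.3),(170,220.3),(200,219.3),(225,219),(280,217.3),(310,217),(340,216.3))])
for L in(F,S):
    p=np.polyfit(L[:,1],L[:,0],1); print(p, np.abs(np.polyval(p,L[:,1])-L[:,0]).max())
# notch edges at 130
print([ray(f,u,230,130).round(1) for u in(176,236.5,264)],[ray(f,u,230,116)[1].round(1) for u in(240,262)])
s=telemetry.sense(); print(delta(s,[490,230,200],np.pi))
E
```

```text
[2.23631185e-03 4.65448287e+02] 0.5976520207909175
[-1.56991970e-03  5.13237831e+02] 0.6689662021209415
[array([491.1, 196.7, 130. ]), array([488.1,  63. , 130. ]), array([486.8,   2.5, 130. ])] [np.float64(56.0), np.float64(6.9)]
(array([-8.437, -5.037,  0.775]), array([-8.000e-03, -2.000e-03, -4.381e+00]))
```

{"op": "play_rows", "data": {"dp": [[-0.84, -0.5, 0], [-1.68, -1.0, 0], [-2.52, -1.5, 0], [-3.36, -2.0, 0], [-4.2, -2.5, 0]], "rot": [[0, 0, 0], [0, 0, 0], [0, 0, 0], [0, 0, 0], [0, 0, 0]], "fingers": 0, "grip_force": 40}}

```text
clock: 0.62
eef_pos: [383.6, 394.7, 231.2]
tcp_rot: [-3.141, -0.0, 2.683]
contact_force: [1.1, 0.6, -0.9]
opening: 0.3
grasp_force: 0.0
```

{"op": "play_rows", "data": {"dp": [[-0.84, -0.5, 0], [-1.68, -1.0, 0], [-2.52, -1.5, 0], [-3.36, -2.0, 0], [-4.24, -2.54, 0]], "rot": [[0, 0, -0.88], [0, 0, -1.76], [0, 0, -2.64], [0, 0, -3.52], [0, 0, -4.38]]}}

```text
clock: 1.03
eef_pos: [490.8, 228.5, 231.4]
tcp_rot: [3.141, 0.0, -3.137]
contact_force: [0.2, 0.4, 0.1]
opening: -0.003
grasp_force: 0.0
```

{"op": "play_rows", "data": {"dp": [[0, 0, 0.4], [0, 0, 0.8], [0, 0, 0.8], [0, 0, 0.8], [0, 0, 0.8]], "rot": [[0, 0, 0], [0, 0, 0], [0, 0, 0], [0, 0, 0], [0, 0, 0]]}}

```text
clock: 1.45
eef_pos: [490.3, 230.5, 199.8]
tcp_rot: [3.141, 0.0, -3.141]
contact_force: [0.1, 0.1, -0.6]
opening: 0.001
grasp_force: 0.0
```

```bash
python3 - <<'E'
from rig import telemetry
from h import *
s=telemetry.sense(); print(s["clock"],s["eef_pos"],s["tcp_rot"],s["contact_force"],s["opening"]); print(delta(s,[488,230,140],np.pi))
E
```

```text
1.45 [490.26323951 230.54311838 199.84982204] [ 3.14143129e+00  2.46468801e-04 -3.14121506e+00] [ 0.12070929  0.13925332 -0.61806897] 0.00134426147727893
(array([ 0.057, -0.014,  1.496]), array([0.002, 0.002, 0.004]))
```

{"op": "play_rows", "data": {"dp": [[0.06, 0, 0.6], [0.06, 0, 1.2], [0.06, 0, 1.55], [0.06, 0, 1.6], [0.06, 0, 1.6]], "rot": [[0, 0, 0], [0, 0, 0], [0, 0, 0], [0, 0, 0], [0, 0, 0]]}}

```text
clock: 1.87
eef_pos: [487.6, 230.6, 135.5]
tcp_rot: [-3.141, -0.001, -3.141]
contact_force: [1.1, 0.6, -0.4]
opening: -0.0
grasp_force: 0.0
```

{"op": "play_rows", "data": {"dp": [[0, 0, 0.02], [0, 0, 0.05], [0, 0, 0.08], [0, 0, 0.1], [0, 0, 0.1]], "rot": [[0, 0, 0], [0, 0, 0], [0, 0, 0], [0, 0, 0], [0, 0, 0]]}}

```text
clock: 2.28
eef_pos: [488.0, 230.2, 131.6]
tcp_rot: [3.141, 0.001, 3.141]
contact_force: [0.3, -0.6, 0.2]
opening: 0.002
grasp_force: 0.0
```

{"op": "play_rows", "data": {"dp": [[0, 0, 0.01], [0, 0, 0.02], [0, 0, 0.03], [0, 0, 0.04], [0, 0, 0.04]], "rot": [[0, 0, 0], [0, 0, 0], [0, 0, 0], [0, 0, 0], [0, 0, 0]]}}

```text
clock: 2.7
eef_pos: [487.9, 230.1, 130.5]
tcp_rot: [3.142, 0.0, 3.141]
contact_force: [-3.1, -1.4, 10.6]
opening: 0.003
grasp_force: 5.2
```

{"op": "play_rows", "data": {"dp": [[0, 0, 0], [0, -0.25, 0], [0, -0.5, 0], [0, -0.75, 0], [0, -1.0, 0.01]], "rot": [[0, 0, 0], [0, 0, 0], [0, 0, 0], [0, 0, 0], [0, 0, 0]]}}

```text
clock: 3.12
eef_pos: [489.1, 191.1, 130.4]
tcp_rot: [3.139, 0.003, 3.141]
contact_force: [0.7, 4.6, 5.6]
opening: 0.003
grasp_force: 2.9
```

{"op": "play_rows", "data": {"dp": [[0, -0.2, 0.005], [0, -0.4, 0.01], [0, -0.6, 0.01], [0, -0.7, 0.01], [0, -0.8, 0.01]], "rot": [[0, 0, 0], [0, 0, 0], [0, 0, 0], [0, 0, 0], [0, 0, 0]]}}

```text
clock: 3.53
eef_pos: [489.2, 158.9, 130.0]
tcp_rot: [3.139, 0.003, 3.141]
contact_force: [0.5, 5.0, 7.5]
opening: -0.003
grasp_force: 4.0
```

{"op": "play_rows", "data": {"dp": [[0, -0.15, 0.005], [0, -0.3, 0.005], [0, -0.45, 0.005], [0, -0.6, 0.005], [0, -0.75, 0.005]], "rot": [[0, 0, 0], [0, 0, 0], [0, 0, 0], [0, 0, 0], [0, 0, 0]]}}

```text
clock: 3.95
eef_pos: [489.4, 129.2, 130.0]
tcp_rot: [3.139, 0.003, 3.141]
contact_force: [-0.8, 6.2, 9.8]
opening: -0.002
grasp_force: 4.8
```

{"op": "play_rows", "data": {"dp": [[0, -0.15, 0], [0, -0.3, 0], [0, -0.45, 0], [0, -0.6, 0], [0, -0.75, 0]], "rot": [[0, 0, 0], [0, 0, 0], [0, 0, 0], [0, 0, 0], [0, 0, 0]]}}

```text
clock: 4.37
eef_pos: [489.4, 99.1, 130.0]
tcp_rot: [3.139, 0.004, 3.141]
contact_force: [0.5, 7.1, 10.4]
opening: 0.001
grasp_force: 5.1
```

{"op": "play_rows", "data": {"dp": [[0, -0.2, 0], [0, -0.4, 0], [0, -0.6, 0], [0, -0.8, 0], [0, -1.0, 0]], "rot": [[0, 0, 0], [0, 0, 0], [0, 0, 0], [0, 0, 0], [0, 0, 0]]}}

```text
clock: 4.78
eef_pos: [489.4, 58.9, 130.0]
tcp_rot: [3.139, 0.003, 3.141]
contact_force: [0.2, 5.7, 8.0]
opening: 0.001
grasp_force: 3.9
```

{"op": "play_rows", "data": {"dp": [[0, -0.2, 0], [0, -0.4, 0], [0, -0.6, 0], [0, -0.68, 0], [0, -0.68, 0]], "rot": [[0, 0, 0], [0, 0, 0], [0, 0, 0], [0, 0, 0], [0, 0, 0]]}}

```text
clock: 5.2
eef_pos: [487.5, 30.0, 128.4]
tcp_rot: [-3.141, -0.001, 3.141]
contact_force: [-0.6, -0.3, -0.1]
opening: -0.004
grasp_force: 0.0
```

The force fell to zero and the tip dropped below the sill top, so it is in the notch. Next I press down.

{"op": "play_rows", "data": {"dp": [[0.05, 0.03, 0.1], [0.05, 0.03, 0.2], [0.05, 0.03, 0.3], [0.05, 0.03, 0.36], [0.05, 0.03, 0.4]], "rot": [[0, 0, 0], [0, 0, 0], [0, 0, 0], [0, 0, 0], [0, 0, 0]]}}

```text
clock: 5.62
eef_pos: [485.5, 32.4, 112.3]
tcp_rot: [3.142, -0.001, -3.141]
contact_force: [-2.4, 0.9, 5.2]
opening: 0.001
grasp_force: 2.7
```

{"op": "play_rows", "data": {"dp": [[0, 0, 0.05], [0, 0, 0.09], [0, 0, 0.13], [0, 0, 0.16], [0, 0, 0.16]], "rot": [[0, 0, 0], [0, 0, 0], [0, 0, 0], [0, 0, 0], [0, 0, 0]]}}

```text
clock: 6.03
eef_pos: [485.5, 32.4, 106.2]
tcp_rot: [3.141, -0.001, -3.142]
contact_force: [-2.2, 0.2, 6.0]
opening: -0.001
grasp_force: 3.0
```

```bash
python3 - <<'E'
from rig import optics,telemetry
import cv2
f=optics.grab_frame("side"); cv2.imwrite("pics/s2.png",cv2.cvtColor(f["color"],cv2.COLOR_RGB2BGR))
s=telemetry.sense();print(s["eef_pos"],s["contact_force"])
E
```

```text
[485.53191736  32.40188727 106.25824681] [-1.47152004  1.42554466  6.26358046]
```

View pics/s2.png

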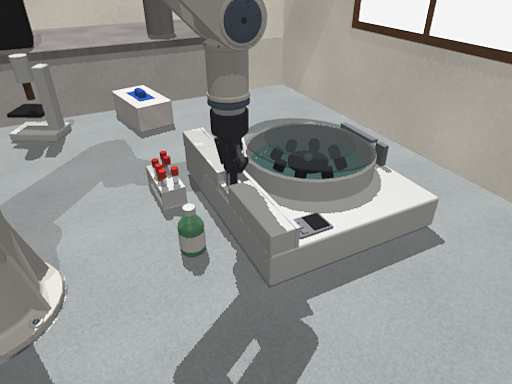

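The fingers stand in the notch near pixel (235,178), and the rack and bottle have not moved. TCP z of 106.2 puts the plate about 9.8 mm down. I'll press slightly against the stop and hold.

{"op": "play_rows", "data": {"dp": [[0, 0, 0.01], [0, 0, 0.02], [0, 0, 0.02], [0, 0, 0.02], [0, 0, 0.02]], "rot": [[0, 0, 0], [0, 0, 0], [0, 0, 0], [0, 0, 0], [0, 0, 0]]}}

```text
clock: 6.5
eef_pos: [485.6, 32.4, 106.0]
tcp_rot: [3.141, -0.0, -3.142]
contact_force: [-4.5, -0.1, 12.1]
opening: 0.003
grasp_force: 5.9
```

```bash
python3 - <<'E'
from rig import optics,telemetry
import cv2,numpy as np
f=optics.grab_frame("side")["color"]; a=cv2.imread("pics/side0.png"); b=cv2.cvtColor(f,cv2.COLOR_RGB2BGR)
cv2.imwrite("pics/cmp.png",cv2.resize(np.hstack([a[100:220,180:400],b[100:220,180:400]]),None,fx=1.8,fy=1.8))
s=telemetry.sense();print(s["eef_pos"],s["contact_force"])
E
```

```text
[485.57004109  32.38295453 105.95279782] [-4.63346255  0.91671463 12.11131078]
```

View pics/cmp.png

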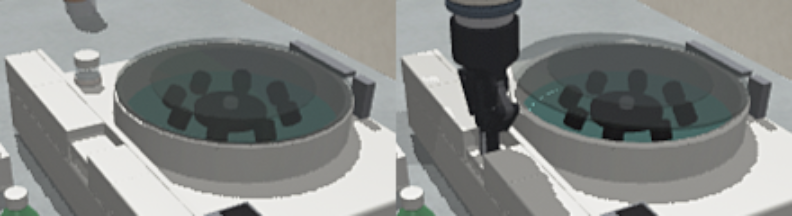

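The right half shows the lid's edge raised above the bowl rim, left of about (560,45). The fingers are in the notch at (490,145), with the plate on its stop at 12 N.

```bash
python3 -c "
from rig import r
print(r.sign_off())"
```

```text
the job is handed in; nothing more can be done
None
```

I handed the job in with the fingertips holding the plate on its stop at about 12 N and the lid visibly ajar; the rack and bottle looked unmoved in the pictures, the jar was hidden behind the gripper, and no verdict came back.

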